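Seat a lens barrel in a sprung vee cradle and hold it pressed

ROBOT

A 6-joint arm with a two-finger parallel gripper is mounted at the origin on a cart in front of the work surface, level with it; the furniture and walls round the work are solid. World frame = base frame: x ahead of the robot, y to its left, z up, the work surface at z = 0. Lengths are in m, angles in degrees, forces in N, time in s.
With the tool pointing down it reaches from about 0.425 to 1.125 m from the base axis. Payload 14.9 kg.
Tool frame: the origin (TCP) lies at the very end of the fingers, on their centre line; the grasp point (between the pads) lies 19 mm behind it; z points along the fingers, y is the line along which they close (so a half turn about z gives the same grasp; the last joint's range is limited). The gripper opens to 91 mm and grips with 3 to 60 N. Pads are 32 mm wide; open, the fingers measure 118 mm over their backs; the gripper's body (76 mm by 178 mm) begins 60 mm behind the grasp point.
Start: joints at [69.769, 21.709, 99.362, -0, 58.929, -1.908], TCP at [0.22, 0.665, 0.214] pointing down, gripper open.
Joint ranges: [-158.91, 158.91], [-42.39, 125.64], [0.06, 152.35], [-60.88, 240.88], [17.5, 164.5], [-176.32, 176.32]. Speed limits (degrees/s): [108.29, 108.29, 136.94, 180, 180, 180].

INTERFACE

Orientations are given as a 3x3 rotation matrix whose columns are the frame's x, y, z axes.
In Python, from plant import get_obs, capture, camera_params, finish_job gives the robot as it stands.
- The arm moves only by the tool jog_arm, never from a script. Its argument "deltas" is a list that holds one entry, the list of rows, each a list of 7 numbers: the shift along the tool's x, y, z in mm, then the turn, a rotation vector about the tool's x, y, z in degrees, then the finger opening in mm, from 0 to 91.2. A call has 1 to 10 rows; each row shifts and turns the commanded pose from where the row before left it, along the tool's axes as they then stand; what a row does not reach is not made up. A row lasts 1/12 s, in which the tool goes at most 41.7 mm and 7.16 degrees, less where a joint would pass 70% of its speed; a pose out of reach is approached as far as the arm can. A call is refused whole if a number of a shift passes 41.7 or a number of a turn 7.16, either way. A call with a gripper value outside its range is refused whole. The fingers move at their own pace and stop on an object; "newtons" is the grip in N (left out, the last holds). Time passes only in rows, so rows that do not move let the fingers close. It gives the time, the measured TCP pose, the force, the opening and the grip force at its end, in the units of the state.
- get_obs(): the state, without advancing time (a new reading comes with each control period).
- capture(name): name is "scene" or "top" or "wrist"; returns the picture (400x640x3 uint8, red, green, blue); there is no depth.
- camera_params(name): a dict with "vertical_fov" (degrees; the focal length in pixels is half the picture's height over the tangent of half this angle, whatever the lens; pixels are square), "cx", "cy" (the principal point, pixels), "eye" and "attitude" of the camera in the world; the wrist camera has in their place "T_tool_cam" (4x4, takes a point from camera to tool coordinates, whose origin is the TCP and whose axes are the flange's). Camera axes: x right, y down, z forward; pixel columns grow to the right and rows downward; lengths in m; the calibration is good to about 2 mm. A picture is of the moment at which its call begins: read the wrist's pose just before it. camera_params takes no time and is no camera call.
- finish_job(): hands the job in; it is judged then, once.
The state is a dict: "time": time; "q": joint angles; "joint_vel": joint speeds; "joint_torque": joint torques, N m; "tool_pos": TCP position; "eef_rot": TCP orientation; "force": force on the tool from outside, world axes, zero at the start; "torque": the same for the moment, N m; "opening": opening from 0.0 (shut) to 1.0 (fully open); "finger_force": force on a finger pad.
Only numpy, scipy, OpenCV 4.12 (cv2) and the standard library are available. Lean on these libraries where they do the work, as an engineer would, in place of code of your own. Each camera call takes 0.05 s, during which the arm holds its last target. There are 200 camera calls.

TASK

Take the black lens barrel out of the blue tray and lay it lengthwise in the metal vee cradle, centred, with its lens end (brass ring, blue glass) towards the white target plate. Keeping hold of it, press it down level onto both sides of the vees until the cradle's red pointer stands at the green band (about 6 mm down), never pushing the spring to its bottom stop, and finish while still holding it pressed there. Do not disturb the petri dish, the amber dropper bottle or the beaker.

Things in the scene. Friction and masses are not known exactly. Their poses are not given: they have to be found in the camera images.
- barrel_center (a point): centre of the black lens barrel (cylinder 30 mm in diameter, 120 mm long, about 0.15 kg), on its axis half-way along; x axis along the barrel towards the lens end (brass ring, blue glass; the other end is a grey disc). It starts lying level, axis 40 mm above the worktop. Grip it across the diameter from above at the 26 mm wide ribbed steel band round its middle.
- barrel_lens (a point): centre of the barrel's lens end face, 60 mm from barrel_center along the barrel
- tray_center (a point): point 40 mm above the worktop over the middle of the fixed blue tray (140 x 70 mm, floor 6 mm thick, lips to 11 mm); the barrel starts here (within 4 mm lengthwise), x along it. It lies on two vee rests, 12 mm long, 52 mm wide, 47 mm either side of the middle, no higher than the barrel's axis; 82 mm of free space between them for fingers.
- v_seat (a point): where the barrel's centre lies when seated in the sprung metal vee cradle; moves with it, 73 mm above the worktop when up. x along the groove towards the target plate, z up. Two 90-degree vees, 20 mm long, 52 mm wide, stand 45 mm either side (70 mm free between for fingers), top edges level with this point, lowest line 21 mm below it; the cradle's plate is 33 mm below it.
- target_center (a point): red dot on the white target plate, fixed across the groove 87 mm from v_seat; plate 50 mm wide, top 98 mm above the worktop. It stands on the fixed dark steel base (176 x 84 x 12 mm) of the cradle.
- scale_mark (a point): middle of the green band (5 mm high) on the small white scale plate on the base, at the end of the cradle away from the target plate; 30 mm above the worktop, plate top at 52 mm. The cradle's red pointer stands beside it, 36 mm above the worktop when the cradle is up.
- saddle (a joint): how far the vee cradle is pushed down, m: 0 up (the start), 0.012 at its bottom stop. It slides straight down on a preloaded spring: begins to sink at 1.5 to 2.5 N of push on the barrel, takes 1.2 N more per mm, about 9 N at 6 mm, and springs back when let go. At 0.006 the red pointer is at the middle of the green band.
- float (a joint): how far the cradle has floated sideways, m, towards v_seat's +y: it gives up to 4 mm either way on soft springs (0.4 N per mm) so that the smooth vees find the barrel; 0 at rest
- vee_left: the flanks on the +y side of the groove (in v_seat's axes) of the two vees, part of the cradle; its origin is on the cradle plate's underside below v_seat
- vee_right: the flanks on the -y side of the groove of the two vees, part of the cradle; same origin
- petri_center (a point): centre of a closed petri dish, 59 mm across, 13 mm high; leave alone
- dropper_center (a point): centre of an amber dropper bottle, 28 mm across, 67 mm high; leave alone
- beaker_center (a point): centre of a glass beaker, 70 mm across, 78 mm high; leave alone
Not all that is in view belongs to the job. There is more than one size of the part that bears barrel_center; the job needs the middle-sized.

How it is judged:
By the outcome, as a careful person would: the job done as asked, in the order asked, and still so for the second after the job is handed in, while the arm keeps its last pose, push and grip.
It also fails if it takes over 38 s, if anything falls off the work surface, if the arm or the gripper's body presses on something with over 40 N, if the wrist force passes 120 N, or if a joint passes its speed limit or range.

## Working session

There is one attempt and no reset: what is moved stays moved. The work goes in short steps, Python scripts to look and compute and a tool call to move; the robot and the scene stay as the last step left them, time stands still between calls to the robot, and variables do not carry over. Pictures are saved under pics/ and viewed, at most 10 in all, crops included, and the job is handed in when it is done.

Besides the shell and the picture viewer there is one more tool, called after "Request:" as a command line: name --argument value ..., lists and objects as JSON in quotes. jog_arm: Moves the arm, as the interface text tells. Its arguments: {"type":"object","properties":{"deltas":{"type":"array"},"newtons":{"type":"number"}},"required":["deltas"]}

```bash
mkdir -p pics; ls
python3 - <<'E'
from plant import *
import cv2,numpy as np
np.set_printoptions(precision=4,suppress=True)
o=get_obs();print(o)
for n in("scene","top","wrist"):
    print(n,camera_params(n)); cv2.imwrite(f"pics/{n}0.png",capture(n)[:,:,::-1])
E
```

```text
pics
{'time': 0.0, 'q': array([69.7687, 21.7383, 99.395 ,  0.0006, 58.9289, -1.9066]), 'joint_vel': array([ 0.0589, -0.0581,  0.0775,  0.0085,  0.1021, -0.0309]), 'joint_torque': array([  0.0011, -76.3743, -43.4354,   0.0651,   0.0426,  -0.0001]), 'tool_pos': array([0.2199, 0.6641, 0.2133]), 'eef_rot': array([[-0.9493,  0.3144, -0.0004],
       [ 0.3144,  0.9493, -0.001 ],
       [ 0.    , -0.0011, -1.    ]]), 'force': array([ 0.7724,  0.0453, -0.0699]), 'torque': array([-0.0092, -0.0181, -0.0017]), 'finger_force': 0.0, 'opening': 1.0003467172515275}
scene {'vertical_fov': 47.21888435580575, 'cx': 319.9470267415094, 'cy': 190.83795761518803, 'eye': array([-0.2812,  1.3237,  0.8304]), 'attitude': array([[-0.7973, -0.3019,  0.5227],
       [-0.6036,  0.3861, -0.6976],
       [ 0.0088, -0.8716, -0.4901]])}
top {'vertical_fov': 52.088450272049705, 'cx': 316.3869586728302, 'cy': 197.73474138956132, 'eye': array([0.4088, 0.2382, 1.3483]), 'attitude': array([[-0.003 , -0.9937,  0.1118],
       [-0.9999,  0.0012, -0.0161],
       [ 0.0158, -0.1118, -0.9936]])}
wrist {'vertical_fov': 64.39010370643727, 'cx': 321.5135928134696, 'cy': 203.6280174273613, 'T_tool_cam': array([[-0.0013, -0.9559, -0.2937,  0.0827],
       [ 1.    , -0.0012, -0.0007, -0.0005],
       [ 0.0003, -0.2937,  0.9559, -0.1708],
       [ 0.    ,  0.    ,  0.    ,  1.    ]])}
```

View pics/top0.png

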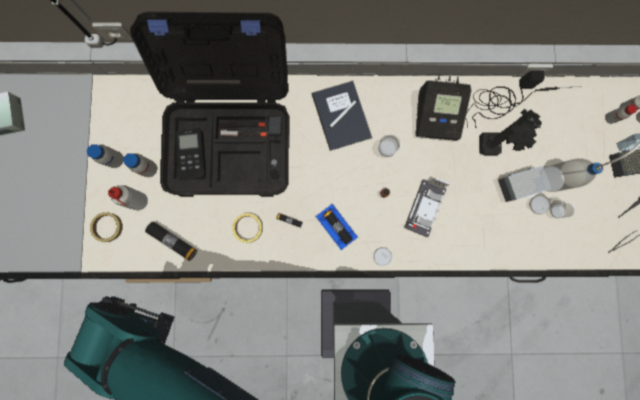

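View pics/scene0.png

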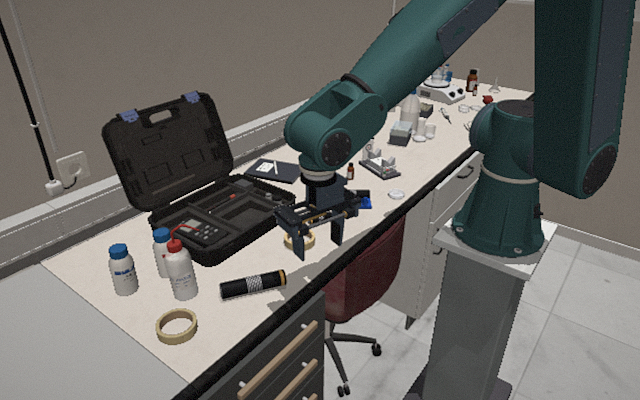

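The top view shows the blue tray with the barrel at about (337,227), the cradle at (427,207), petri dish (383,256), dropper (384,192) and beaker (388,147). I'll zoom in and measure these roughly.

```bash
cat > h.py <<'E'
from plant import *
import cv2,numpy as np
np.set_printoptions(precision=4,suppress=True)
def cam(name,o=None):
    p=camera_params(name); f=200/np.tan(np.radians(p['vertical_fov']/2))
    if name!='wrist': return f,p['cx'],p['cy'],np.array(p['eye']),np.array(p['attitude'])
    R=np.array(o['eef_rot']);T=np.array(p['T_tool_cam'])
    return f,p['cx'],p['cy'],np.array(o['tool_pos'])+R@T[:3,3],R@T[:3,:3]
def onplane(c,u,v,z):
    f,cx,cy,e,A=c; d=A@np.array([(u-cx)/f,(v-cy)/f,1]); return e+d*(z-e[2])/d[2]
def proj(c,P):
    f,cx,cy,e,A=c; q=A.T@(np.array(P)-e); return np.array([cx+f*q[0]/q[2],cy+f*q[1]/q[2]])
E
python3 - <<'E'
from h import *
im=cv2.imread('pics/top0.png');c=cam('top')
hsv=cv2.cvtColor(im,cv2.COLOR_BGR2HSV)
m=cv2.inRange(hsv,(105,150,80),(125,255,255));m[:,:300]=0;m[:,370:]=0;m[:195]=0
pts=cv2.findNonZero(m);r=cv2.minAreaRect(pts);print(r)
b=cv2.boxPoints(r);print(b)
for q in b: print(onplane(c,*q,.008))
print('tray',onplane(c,*r[0],.008))
for n,u,v,z in(('cradle',427,207,.04),('petri',383,256,.01),('drop',384,192,.06),('beaker',388,147,.07)):print(n,onplane(c,u,v,z))
cv2.imwrite('pics/topc.png',cv2.resize(im[160:280,305:465],None,fx=5,fy=5,interpolation=cv2.INTER_CUBIC))
E
```

```text
((336.2248840332031, 226.44236755371094), (40.85062026977539, 19.937541961669922), 52.4314079284668)
[[315.8699 216.3308]
 [331.6729 204.1747]
 [356.5799 236.5539]
 [340.7769 248.71  ]]
[0.4982 0.2185 0.008 ]
[0.5381 0.1663 0.008 ]
[0.4318 0.0857 0.008 ]
[0.3925 0.1377 0.008 ]
tray [0.4649 0.1519 0.008 ]
cradle [ 0.5254 -0.1393  0.04  ]
petri [0.3686 0.0008 0.01  ]
drop [0.5718 0.0022 0.06  ]
beaker [ 0.7155 -0.0119  0.07  ]
```

View pics/topc.png

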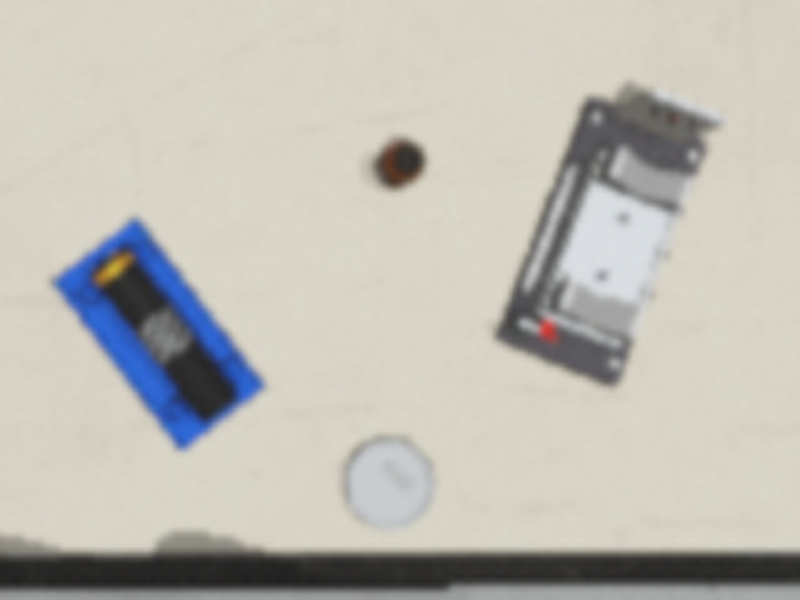

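The crop shows the brass lens end pointing up-left (world heading about 37°), and the target plate at the upper-right end of the cradle (heading about -20°), with the red pointer at the lower end. Next I move above the tray.

Request:
jog_arm --deltas '[[[-24.6, -25.6, 0, 0, 0, 0, 70], [-24.6, -25.6, 0, 0, 0, 0, 70], [-24.6, -25.6, 0, 0, 0, 0, 70], [-24.6, -25.6, 0, 0, 0, 0, 70], [-24.6, -25.6, 0, 0, 0, 0, 70], [-24.6, -25.6, 0, 0, 0, 0, 70], [-24.6, -25.6, 0, 0, 0, 0, 70], [-24.6, -25.6, 0, 0, 0, 0, 70]]]'

```text
time: 0.82
tool_pos: [0.3428, 0.4066, 0.2138]
eef_rot: [[-0.949, 0.314, -0.0], [0.314, 0.949, -0.0], [-0.0, -0.0, -1.0]]
force: [1.2, -0.2, 0.1]
opening: 0.766
finger_force: 0.0
```

Request:
jog_arm --deltas '[[[-24.6, -25.6, 0, 0, 0, 0, 70], [-24.6, -25.6, 0, 0, 0, 0, 70], [-24.6, -25.6, 0, 0, 0, 0, 70], [-24.6, -25.6, 0, 0, 0, 0, 70], [-24.6, -25.6, 0, 0, 0, 0, 70], [-24.6, -25.6, 0, 0, 0, 0, 70], [-24.6, -25.6, 0, 0, 0, 0, 70], [-24.6, -25.6, 0, 0, 0, 0, 70]]]'

```text
time: 1.48
tool_pos: [0.4653, 0.1502, 0.214]
eef_rot: [[-0.949, 0.314, 0.0], [0.314, 0.949, 0.0], [-0.0, 0.0, -1.0]]
force: [0.3, 0.7, -0.6]
opening: 0.769
finger_force: 0.0
```

Request:
jog_arm --deltas '[[[0, 0, 0, 0, 0, -6.9, 70], [0, 0, 0, 0, 0, -6.9, 70], [0, 0, 0, 0, 0, -6.9, 70], [0, 0, 0, 0, 0, -6.9, 70], [0, 0, 0, 0, 0, -6.9, 70], [0, 0, 0, 0, 0, -6.9, 70], [0, 0, 0, 0, 0, -6.9, 70], [0, 0, 0, 0, 0, -6.9, 70], [0, 0, 0, 0, 0, 0, 70], [0, 0, 0, 0, 0, 0, 70]]]'

```text
time: 2.32
tool_pos: [0.4649, 0.1519, 0.2139]
eef_rot: [[-0.802, -0.597, -0.0], [-0.597, 0.802, -0.0], [0.0, 0.0, -1.0]]
force: [-0.7, 0.3, 0.4]
opening: 0.766
finger_force: 0.0
```

Run:
```python
from h import *
o=get_obs();c=cam('wrist',o);im=capture('wrist')[:,:,::-1];cv2.imwrite('pics/w1.png',im)
import pickle;pickle.dump(o,open('o1.pkl','wb'));print(o['time'],o['tool_pos'],o['eef_rot'],o['force'],o['opening'])
```

```text
2.3167 [0.4649 0.1519 0.2139] [[-0.8022 -0.597  -0.0001]
 [-0.597   0.8022 -0.    ]
 [ 0.0001  0.     -1.    ]] [-0.7434  0.3472  0.4206] 0.7664790097834735
```

View pics/w1.png

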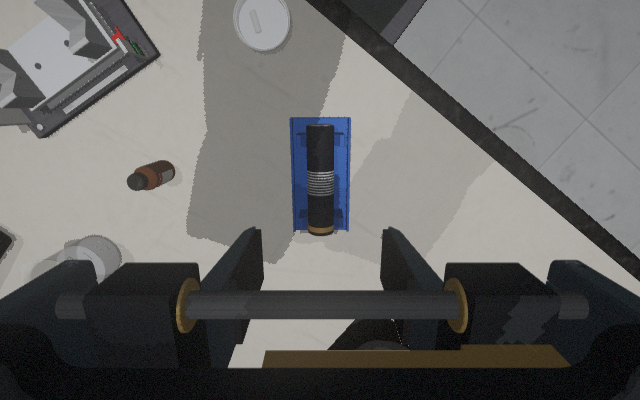

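The wrist view shows the barrel upright in the tray: axis about column 320, ribbed band rows 171–196, and brass end at the bottom (row 232). Next I measure it.

Run:
```python
from h import *
import pickle
o=pickle.load(open('o1.pkl','rb'));c=cam('wrist',o);im=cv2.imread('pics/w1.png')
hsv=cv2.cvtColor(im,cv2.COLOR_BGR2HSV).astype(int)
blue=(abs(hsv[...,0]-115)<12)&(hsv[...,1]>120)
R=np.array(o['eef_rot']);t=np.array(o['tool_pos'])
T=lambda P:(R.T@(P-t))*1000
for v in (140,150,160,175,184,192,205,215):
    r=[u for u in range(293,349) if not blue[v,u]]
    # longest run around 320
    a=b=320
    while not blue[v,a-1]:a-=1
    while not blue[v,b+1]:b+=1
    m=(a+b)/2;print(v,a,b,m,T(onplane(c,m,v,.04)))
g=im[:,:,:].mean(2)[110:245,312:329].mean(1);s=hsv[110:245,312:329,1].mean(1)
for i in range(0,135):
    if i<30 or 50<i<95 or i>105: print(110+i,int(g[i]),int(s[i]),end=' | ')
```

```text
140 306 333 319.5 [ 48.788   -3.2039 173.8863]
150 307 333 320.0 [ 38.1522  -2.6981 173.885 ]
160 307 333 320.0 [ 27.3198  -2.7275 173.8837]
175 307 333 320.0 [ 10.6887  -2.7726 173.8816]
184 307 333 320.0 [  0.4826  -2.8003 173.8804]
192 307 333 320.0 [ -8.737   -2.8253 173.8792]
205 308 333 320.5 [-24.0246  -2.2984 173.8773]
215 302 336 319.0 [-36.0455  -4.0471 173.8758]
110 148 12 | 111 151 12 | 112 148 13 | 113 148 13 | 114 150 12 | 115 151 12 | 116 151 12 | 117 96 94 | 118 88 152 | 119 95 150 | 120 97 152 | 121 99 151 | 122 98 153 | 123 92 140 | 124 70 51 | 125 93 5 | 126 53 12 | 127 41 13 | 128 40 16 | 129 40 15 | 130 40 19 | 131 40 20 | 132 40 16 | 133 41 17 | 134 40 19 | 135 42 18 | 136 41 18 | 137 41 17 | 138 40 22 | 139 42 19 | 161 40 24 | 162 40 28 | 163 39 22 | 164 40 22 | 165 39 22 | 166 39 24 | 167 39 22 | 168 39 22 | 169 39 19 | 170 40 23 | 171 41 27 | 172 124 4 | 173 113 5 | 174 63 10 | 175 140 3 | 176 94 6 | 177 69 12 | 178 129 4 | 179 70 9 | 180 75 9 | 181 108 4 | 182 55 14 | 183 92 6 | 184 89 6 | 185 53 13 | 186 108 4 | 187 71 7 | 188 56 13 | 189 96 4 | 190 55 13 | 191 75 5 | 192 86 5 | 193 49 10 | 194 91 5 | 195 72 11 | 196 40 17 | 197 34 26 | 198 35 22 | 199 34 21 | 200 35 19 | 201 35 25 | 202 35 18 | 203 36 19 | 204 33 26 | 216 37 13 | 217 36 16 | 218 37 15 | 219 35 19 | 220 36 14 | 221 37 13 | 222 37 15 | 223 38 20 | 224 37 12 | 225 38 11 | 226 37 17 | 227 53 62 | 228 85 117 | 229 88 118 | 230 88 116 | 231 88 117 | 232 75 103 | 233 47 44 | 234 41 17 | 235 71 33 | 236 147 21 | 237 159 14 | 238 159 13 | 239 159 13 | 240 159 13 | 241 160 13 | 242 167 12 | 243 170 12 | 244 169 13 |
```

Run:
```python
from h import *
import pickle
o=pickle.load(open('o1.pkl','rb'));c=cam('wrist',o)
R=np.array(o['eef_rot']);t=np.array(o['tool_pos'])
T=lambda P:(R.T@(P-t))*1000
for v in(171.5,195.8):print(T(onplane(c,320,v,.055)))
for v in(125.5,):print('grey top edge',T(onplane(c,320,v,.05)))
for v in(226.8,):print('brass start',T(onplane(c,320,v,.055)))
```

```text
[ 17.6127  -2.6962 158.8825]
[ -8.9556  -2.7683 158.8792]
grey top edge [ 64.4401  -2.5884 163.8883]
brass start [-44.7043  -2.8653 158.8748]
```

Band centre is at tool (+4.3, −2.7) mm, 193 mm below grasp height. I'll descend and grip.

Request:
jog_arm --deltas '[[[4.3, -2.7, 10, 0, 0, 0, 70], [0, 0, 30, 0, 0, 0, 70], [0, 0, 35, 0, 0, 0, 70], [0, 0, 35, 0, 0, 0, 70], [0, 0, 35, 0, 0, 0, 70], [0, 0, 25, 0, 0, 0, 70], [0, 0, 15, 0, 0, 0, 70], [0, 0, 8, 0, 0, 0, 70], [0, 0, 0, 0, 0, 0, 70], [0, 0, 0, 0, 0, 0, 70]]]'

```text
time: 3.2
tool_pos: [0.4631, 0.1471, 0.021]
eef_rot: [[-0.801, -0.599, -0.0], [-0.599, 0.801, -0.0], [0.0, 0.0, -1.0]]
force: [-0.2, 0.5, -0.4]
opening: 0.764
finger_force: 0.0
```

Request:
jog_arm --deltas '[[[0, 0, 0, 0, 0, 0, 20], [0, 0, 0, 0, 0, 0, 20], [0, 0, 0, 0, 0, 0, 20], [0, 0, 0, 0, 0, 0, 20], [0, 0, 0, 0, 0, 0, 20], [0, 0, 0, 0, 0, 0, 20]]]' --newtons 30

```text
time: 3.7
tool_pos: [0.4633, 0.1473, 0.0212]
eef_rot: [[-0.8, -0.6, 0.0], [-0.6, 0.8, 0.0], [-0.0, -0.0, -1.0]]
force: [-0.4, 1.0, -0.5]
opening: 0.363
finger_force: 0.0
```

Request:
jog_arm --deltas '[[[0, 0, 0, 0, 0, 0, 20], [0, 0, 0, 0, 0, 0, 20], [0, 0, 0, 0, 0, 0, 20]]]'

```text
time: 3.95
tool_pos: [0.4626, 0.1479, 0.0212]
eef_rot: [[-0.8, -0.6, -0.001], [-0.6, 0.8, 0.001], [0.0, 0.001, -1.0]]
force: [-8.6, 12.4, 12.2]
opening: 0.32
finger_force: 30.0
```

Request:
jog_arm --deltas '[[[0, 0, -4, 0, 0, 0, 20], [0, 0, -12, 0, 0, 0, 20], [0, 0, -25, 0, 0, 0, 20], [0, 0, -35, 0, 0, 0, 20], [0, 0, -35, 0, 0, 0, 20], [0, 0, -35, 0, 0, 0, 20], [0, 0, -24, 0, 0, 0, 20], [0, 0, -10, 0, 0, 0, 20]]]'

```text
time: 4.62
tool_pos: [0.4645, 0.1475, 0.2044]
eef_rot: [[-0.8, -0.6, 0.005], [-0.6, 0.8, 0.001], [-0.004, -0.002, -1.0]]
force: [0.6, 0.3, -0.9]
opening: 0.32
finger_force: 30.0
```

Barrel is held (opening 29 mm, 30 N). I move to a viewing pose beside the cradle.

Request:
jog_arm --deltas '[[[0, -16, 0, 0, 0, 0, 20], [0, -32, 0, 0, 0, 0, 20], [0, -32, 0, 0, 0, 0, 20], [0, -32, 0, 0, 0, 0, 20], [0, -32, 0, 0, 0, 0, 20], [0, -32, 0, 0, 0, 0, 20], [0, -32, 0, 0, 0, 0, 20], [0, -32, 0, 0, 0, 0, 20], [0, -16, 0, 0, 0, 0, 20]]]'

```text
time: 5.37
tool_pos: [0.6179, -0.0602, 0.1996]
eef_rot: [[-0.801, -0.599, -0.001], [-0.599, 0.801, -0.0], [0.001, 0.0, -1.0]]
force: [0.0, 0.2, -1.8]
opening: 0.323
finger_force: 30.0
```

Request:
jog_arm --deltas '[[[0, 0, 0, 0, 0, 7.1, 20], [0, 0, 0, 0, 0, 7.1, 20], [0, 0, 0, 0, 0, 7.1, 20], [0, 0, 0, 0, 0, 7.1, 20], [0, 0, 0, 0, 0, 7.1, 20], [0, 0, 0, 0, 0, 7.1, 20], [0, 0, 0, 0, 0, 7.1, 20], [0, 0, 0, 0, 0, 7.1, 20], [0, 0, 0, 0, 0, 0, 20], [0, 0, 0, 0, 0, 0, 20]]]'

```text
time: 6.2
tool_pos: [0.6162, -0.0573, 0.2]
eef_rot: [[-0.942, 0.337, -0.001], [0.337, 0.942, 0.0], [0.001, -0.0, -1.0]]
force: [-0.1, -0.4, -1.2]
opening: 0.325
finger_force: 30.0
```

Run:
```python
from h import *
o=get_obs();im=capture('wrist')[:,:,::-1];cv2.imwrite('pics/w2.png',im)
import pickle;pickle.dump(o,open('o2.pkl','wb'));print(o['time'],o['tool_pos'],o['eef_rot'],o['force'],o['opening'])
```

```text
6.2 [ 0.6162 -0.0573  0.2   ] [[-0.9415  0.3369 -0.0013]
 [ 0.3369  0.9415  0.0001]
 [ 0.0013 -0.0003 -1.    ]] [-0.0988 -0.408  -1.1615] 0.32536969488674655
```

View pics/w2.png

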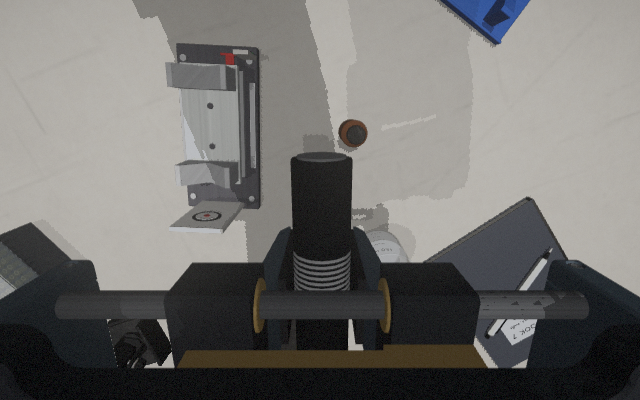

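The wrist view shows the cradle at columns 165–260, rows 44–235, with the target plate at the bottom (red dot near (207,216)) and the pointer at the top. The barrel is held with its grey end up in the picture. I'll zoom in.

Run:
```python
from h import *
im=cv2.imread('pics/w2.png')[35:240,155:275]
im=cv2.rotate(im,cv2.ROTATE_90_COUNTERCLOCKWISE)
im=cv2.resize(im,None,fx=3.9,fy=3.9,interpolation=cv2.INTER_CUBIC)
im=cv2.convertScaleAbs(im,alpha=1.2)
cv2.imwrite('pics/w2c.png',im);print(im.shape)
```

```text
(468, 800, 3)
```

View pics/w2c.png

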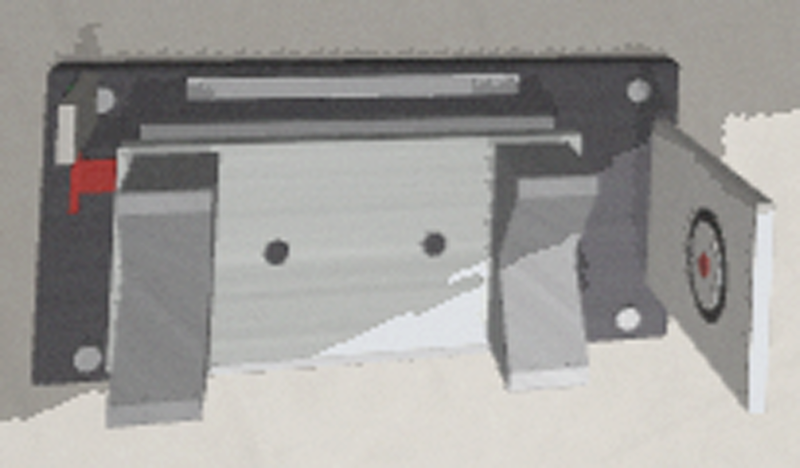

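Run:
```python
from h import *
import pickle
o=pickle.load(open('o2.pkl','rb'));c=cam('wrist',o)
R=np.array(o['eef_rot']);t=np.array(o['tool_pos'])
def pt(X,Y,z):
    return onplane(c,155+119-Y/3.9,35+X/3.9,z)
T=lambda P:(R.T@(P-t))*1000
P={}
for n,X,Y,z in [('baseNL',50,62,.012),('baseNR',678,62,.012),('baseFR',665,335,.012),('baseFL',35,383,.012),
 ('v1a',117,190,.073),('v1b',215,190,.073),('v1c',108,425,.073),('v1d',200,425,.073),
 ('v2a',518,178,.073),('v2b',597,178,.073),('v2c',510,388,.073),('v2d',587,381,.073),
 ('hole1',277,252,.04),('hole2',434,244,.04),('tgt73',705,266,.073),('tgt67',705,266,.067),('tgtTopN',772,204,.098),('tgtTopF',762,411,.098),('tgtTopN2',757,206,.098),('tgtTopF2',749,409,.098)]:
    P[n]=pt(X,Y,z);print(n,P[n],T(P[n]))
d=np.load if 0 else None
# top camera cross-check
ct=cam('top')
for n,X,Y,z in [('h1',623,217,.04),('h2',602,275,.04),('red',672,116,.07)]:print('top',n,onplane(ct,305+X/5,160+Y/5,z))
```

```text
baseNL [ 0.4621 -0.072   0.012 ] [139.9308 -65.6414 188.2076]
baseNR [ 0.6224 -0.1403  0.012 ] [-33.9518 -76.0243 187.993 ]
baseFR [ 0.5905 -0.2167  0.012 ] [ -29.7118 -158.6664  188.0225]
baseFL [ 0.4303 -0.1499  0.012 ] [ 143.6319 -149.7483  188.2369]
v1a [ 0.478  -0.0969  0.073 ] [116.7219 -83.7729 127.1838]
v1b [ 0.4966 -0.1055  0.073 ] [ 96.2253 -85.6166 127.1587]
v1c [ 0.4587 -0.1451  0.073 ] [ 118.6326 -135.6634  127.2014]
v1d [ 0.4758 -0.1542  0.073 ] [  99.4918 -138.4479  127.1783]
v2a [ 0.5609 -0.132   0.073 ] [ 26.7832 -88.9444 127.0728]
v2b [ 0.579  -0.1403  0.073 ] [  6.9962 -90.6681 127.0485]
v2c [ 0.5419 -0.1792  0.073 ] [  28.8067 -139.7471  127.0902]
v2d [ 0.5597 -0.1865  0.073 ] [   9.6012 -140.6418  127.0664]
hole1 [ 0.5003 -0.1351  0.04  ] [  82.8235 -112.2294  160.1498]
hole2 [ 0.537  -0.1504  0.04  ] [  43.0924 -114.2664  160.1006]
tgt73 [ 0.5972 -0.1733  0.073 ] [ -21.2938 -115.5347  127.0204]
tgt67 [ 0.5984 -0.1762  0.067 ] [ -23.3878 -117.8527  133.0185]
tgtTopN [ 0.6125 -0.1548  0.098 ] [-29.3921 -92.9865 102.0036]
tgtTopF [ 0.5936 -0.1998  0.098 ] [ -26.795  -141.7204  102.0212]
tgtTopN2 [ 0.6088 -0.1536  0.098 ] [-25.5792 -93.1034 102.0084]
tgtTopF2 [ 0.5908 -0.1978  0.098 ] [ -23.5063 -140.7811  102.025 ]
top h1 [ 0.5371 -0.1482  0.04  ]
top h2 [ 0.4996 -0.1333  0.04  ]
top red [ 0.5985 -0.1727  0.07  ]
```

Run:
```python
from h import *
import pickle
o=pickle.load(open('o2.pkl','rb'));c=cam('wrist',o);im=cv2.imread('pics/w2.png')
g=im.mean(2)
print('col320 rows',[int(x) for x in g[148:168,312:332].mean(1)]);print([int(x) for x in g[244:294,312:332].mean(1)])
hs=lambda v:[int(x) for x in g[v,284:360]]
R=np.array(o['eef_rot']);t=np.array(o['tool_pos'])
# predicted: barrel centre at tool (0,0,-19mm)
for n,p in (('band+ top',(13,0,-34)),('band- top',(-13,0,-34)),('end top',(60,0,-34)),('end bottom',(60,0,-4)),('end L',(60,-15,-19)),('end R',(60,15,-19)),('midL',(30,-15,-19)),('midR',(30,15,-19))):
    print(n,proj(c,t+R@np.array(p)/1000))
for v in(175,205):print(v,hs(v))
```

```text
col320 rows [112, 112, 112, 107, 65, 57, 57, 57, 56, 56, 56, 75, 80, 74, 39, 34, 34, 35, 34, 34]
[23, 25, 25, 22, 23, 24, 23, 23, 23, 23, 21, 23, 21, 22, 23, 22, 37, 91, 104, 97, 45, 23, 58, 100, 105, 75, 33, 30, 84, 103, 100, 49, 23, 53, 100, 104, 77, 32, 33, 86, 103, 96, 44, 23, 66, 101, 61, 37, 36, 37]
band+ top [322.7387 259.1396]
band- top [322.7481 306.1703]
end top [322.7192 160.8579]
end bottom [322.5291 151.3914]
end L [291.2182 155.7172]
end R [354.0163 155.6377]
midL [292.9585 215.077 ]
midR [352.3106 215.0095]
175 [131, 127, 129, 131, 129, 131, 129, 34, 26, 26, 32, 28, 25, 32, 28, 35, 26, 30, 34, 31, 34, 32, 27, 30, 33, 31, 24, 34, 29, 34, 32, 30, 31, 38, 33, 27, 32, 32, 34, 33, 35, 31, 34, 36, 29, 36, 32, 36, 39, 35, 36, 44, 38, 33, 35, 37, 38, 35, 39, 32, 38, 35, 32, 32, 30, 35, 37, 34, 132, 162, 165, 166, 167, 165, 164, 163]
205 [127, 128, 131, 130, 133, 130, 131, 130, 33, 26, 32, 26, 34, 24, 24, 32, 30, 30, 28, 32, 26, 24, 26, 27, 24, 32, 20, 29, 23, 31, 29, 27, 24, 32, 28, 35, 29, 29, 27, 27, 33, 29, 26, 31, 33, 29, 31, 30, 30, 29, 30, 35, 29, 30, 29, 27, 24, 31, 29, 26, 35, 27, 37, 20, 28, 31, 30, 97, 162, 162, 163, 166, 163, 162, 163, 163]
```

Seat centre is at tool (62.9, −112.9) mm with a 3.0° turn. The barrel is held level and centred within 0.6 mm. I move over the seat and lower to just above it.

Request:
jog_arm --deltas '[[[15.8, -28.1, 0, 0, 0, 0, 20], [15.8, -28.1, 0, 0, 0, 0, 20], [15.8, -28.1, 0, 0, 0, 0, 20], [15.9, -28.0, 0, 0, 0, 0, 20], [0, 0, 0, 0, 0, 3.0, 20], [0, 0, 20, 0, 0, 0, 20], [0, 0, 35, 0, 0, 0, 20], [0, 0, 35, 0, 0, 0, 20], [0, 0, 20, 0, 0, 0, 20], [0, 0, 10, 0, 0, 0, 20]]]'

```text
time: 7.08
tool_pos: [0.5173, -0.141, 0.078]
eef_rot: [[-0.922, 0.386, -0.004], [0.386, 0.922, 0.001], [0.004, -0.0, -1.0]]
force: [-0.5, -0.5, -1.9]
opening: 0.322
finger_force: 30.0
```

Request:
jog_arm --deltas '[[[0, 0, 0, 0, 0, 0, 20], [0, 0, 0, 0, 0, 0, 20]]]'

```text
time: 7.25
tool_pos: [0.5192, -0.1416, 0.0813]
eef_rot: [[-0.922, 0.388, -0.0], [0.388, 0.922, 0.0], [0.0, -0.0, -1.0]]
force: [0.1, 0.5, -1.0]
opening: 0.325
finger_force: 30.0
```

Run:
```python
from h import *
o=get_obs();im=capture('wrist')[:,:,::-1];cv2.imwrite('pics/w3.png',im)
import pickle;pickle.dump(o,open('o3.pkl','wb'));print(o['time'],o['tool_pos'],o['eef_rot'],o['force'],o['opening'])
```

```text
7.25 [ 0.5192 -0.1416  0.0813] [[-0.9217  0.388  -0.0001]
 [ 0.388   0.9217  0.    ]
 [ 0.0001 -0.     -1.    ]] [ 0.0731  0.4732 -0.9616] 0.3247255550022741
```

View pics/w3.png

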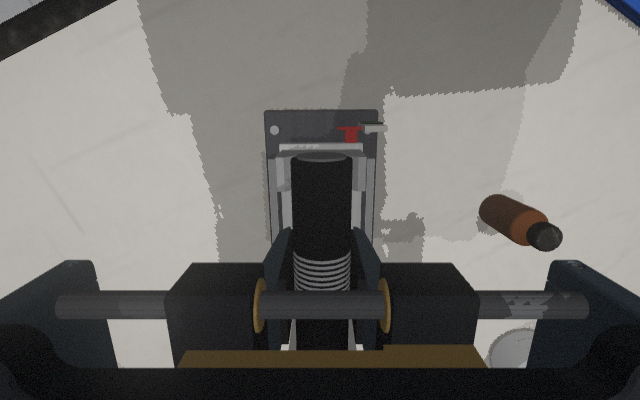

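Base edges (264–379) are centred on the barrel axis (col 321), so it is aligned. I lower to contact while watching the force.

Request:
jog_arm --deltas '[[[0, 0, 12, 0, 0, 0, 20], [0, 0, 10, 0, 0, 0, 20], [0, 0, 2, 0, 0, 0, 20], [0, 0, 0, 0, 0, 0, 20], [0, 0, 0, 0, 0, 0, 20]]]' --newtons 45

```text
time: 7.72
tool_pos: [0.5189, -0.1415, 0.0568]
eef_rot: [[-0.921, 0.389, -0.0], [0.389, 0.921, 0.0], [0.0, -0.0, -1.0]]
force: [0.7, 0.1, -1.9]
opening: 0.317
finger_force: 45.0
```

Request:
jog_arm --deltas '[[[0, 0, 1, 0, 0, 0, 20], [0, 0, 1, 0, 0, 0, 20], [0, 0, 1, 0, 0, 0, 20], [0, 0, 0.5, 0, 0, 0, 20], [0, 0, 0, 0, 0, 0, 20], [0, 0, 0, 0, 0, 0, 20]]]'

```text
time: 8.22
tool_pos: [0.5192, -0.1417, 0.0537]
eef_rot: [[-0.921, 0.389, 0.0], [0.389, 0.921, -0.0], [-0.0, 0.0, -1.0]]
force: [-1.1, 0.1, 3.3]
opening: 0.319
finger_force: 45.0
```

Request:
jog_arm --deltas '[[[0, 0, 1, 0, 0, 0, 20], [0, 0, 1, 0, 0, 0, 20], [0, 0, 0, 0, 0, 0, 20], [0, 0, 0, 0, 0, 0, 20], [0, 0, 0, 0, 0, 0, 20]]]'

```text
time: 8.63
tool_pos: [0.5192, -0.1417, 0.0516]
eef_rot: [[-0.921, 0.389, 0.0], [0.389, 0.921, -0.0], [-0.0, 0.0, -1.0]]
force: [-0.3, 0.4, 5.0]
opening: 0.323
finger_force: 45.0
```

Contact occurred near TCP z ≈ 0.0555. I'll check the pointer from the scene camera before going on.

Run:
```python
from h import *
im=capture('scene')[:,:,::-1];cv2.imwrite('pics/s4.png',im);print(get_obs()['tool_pos'],get_obs()['force'])
im0=cv2.imread('pics/scene0.png')
c=cam('scene');u,v=proj(c,[.44,-.11,.035]).astype(int);print(u,v)
print(proj(c,[.5188,-.1417,.073]))
f=lambda i:cv2.resize(i[v-35:v+35,u-45:u+55],None,fx=8,fy=8,interpolation=cv2.INTER_CUBIC)[:, :800]
a=np.vstack([cv2.resize(x,None,fx=.53,fy=.53) for x in(f(im0),f(im))]);print(a.shape)
cv2.imwrite('pics/s4c.png',a)
```

```text
[ 0.5192 -0.1417  0.0516] [-0.37   -0.0197  5.7344]
393 170
[380.5533 153.649 ]
(594, 424, 3)
```

View pics/s4c.png

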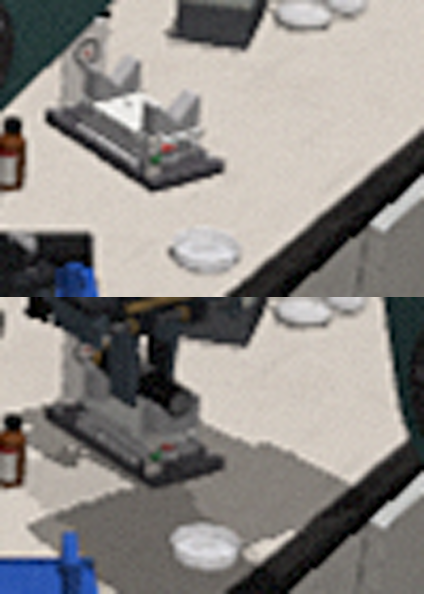

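In the scene view, the red pointer is beside the green band, but each pixel covers about 4 mm. I press further to TCP z ≈ 0.0485, then measure the pointer shift and average the force.

Request:
jog_arm --deltas '[[[0, 0, 1, 0, 0, 0, 20], [0, 0, 1, 0, 0, 0, 20], [0, 0, 1, 0, 0, 0, 20], [0, 0, 0, 0, 0, 0, 20], [0, 0, 0, 0, 0, 0, 20], [0, 0, 0, 0, 0, 0, 20]]]'

```text
time: 9.18
tool_pos: [0.5193, -0.1417, 0.0487]
eef_rot: [[-0.921, 0.389, 0.0], [0.389, 0.921, -0.0], [-0.0, -0.0, -1.0]]
force: [-1.2, 0.6, 8.9]
opening: 0.321
finger_force: 45.0
```

Run:
```python
from h import *
F=[];ims=[];Z=[]
for i in range(10):
    ims.append(capture('scene')[:,:,::-1].astype(float));o=get_obs();F.append(o['force']);Z.append(o['tool_pos'])
print('F',np.mean(F,0),np.std(F,0),'z',np.mean(Z,0),o['torque'],o['time'])
im=np.mean(ims,0);np.save('s5.npy',im)
u,v=393,170
def cen(im,ch):
    w=im[v-35:v+10,u-20:u+15]  # roi
    b=w[...,0];g=w[...,1];r=w[...,2]
    e=(r-np.maximum(g,b)-25 if ch=='r' else g-np.maximum(r,b)-10).clip(0)
    yy,xx=np.mgrid[v-35:v+10,u-20:u+15]
    return e.sum(),(e*xx).sum()/e.sum(),(e*yy).sum()/e.sum(),(e>0).sum()
for n,i in(('0',cv2.imread('pics/scene0.png').astype(float)),('4',cv2.imread('pics/s4.png').astype(float)),('5',im)):
    print(n,'red',cen(i,'r'),'green',cen(i,'g'))
c=cam('scene')
for z in(.036,.033,.03):print(z,proj(c,[.435,-.115,z]))
o=get_obs();w=capture('wrist')[:,:,::-1];cv2.imwrite('pics/w5.png',w)
import pickle;pickle.dump(o,open('o5.pkl','wb'))
c3=pickle.load(open('o3.pkl','rb'))
def redw(im):
    im=im.astype(float);e=(im[100:200,300:400,2]-im[100:200,300:400,:2].max(2)-40).clip(0);yy,xx=np.mgrid[100:200,300:400]
    cs,_=cv2.findContours((e>0).astype(np.uint8),cv2.RETR_EXTERNAL,cv2.CHAIN_APPROX_NONE)
    return e.sum(),(e*xx).sum()/e.sum(),(e*yy).sum()/e.sum(),[cv2.boundingRect(q) for q in cs]
print(redw(cv2.imread('pics/w3.png')),redw(w))
a=np.hstack([cv2.resize(x[80:160,320:400],None,fx=5,fy=5,interpolation=cv2.INTER_CUBIC) for x in(cv2.imread('pics/w3.png'),w.copy())]);cv2.imwrite('pics/w5c.png',a)
```

```text
F [-1.4857  0.6575  8.4326] [0.4622 0.4633 0.422 ] z [ 0.5193 -0.1417  0.0487] [0.0846 0.1998 0.262 ] 9.6833
0 red (np.float64(266.0), np.float64(386.9172932330827), np.float64(169.33834586466165), np.int64(7)) green (np.float64(84.0), np.float64(384.3333333333333), np.float64(172.01190476190476), np.int64(5))
4 red (np.float64(67.0), np.float64(386.8059701492537), np.float64(169.50746268656715), np.int64(4)) green (np.float64(63.0), np.float64(384.3174603174603), np.float64(172.03174603174602), np.int64(6))
5 red (np.float64(65.8), np.float64(386.95744680851067), np.float64(170.39817629179333), np.int64(4)) green (np.float64(64.89999999999999), np.float64(384.41448382126356), np.float64(171.99075500770414), np.int64(6))
0.036 [395.114 170.288]
0.033 [395.0447 170.9816]
0.03 [394.9755 171.674 ]
(np.float64(7020.0), np.float64(350.12450142450143), np.float64(133.54387464387463), [(38, 26, 24, 17)]) (np.float64(10761.0), np.float64(354.2838955487408), np.float64(137.10147755784777), [(40, 29, 27, 19)])
```

View pics/w5c.png

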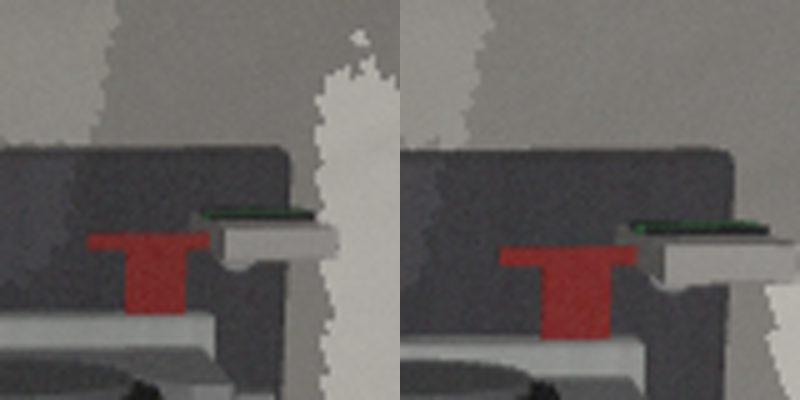

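Estimates of depth now: 5.5 mm from geometry, about 5.5 mm from force (8.4 N), and about 4.6 mm from the pointer shift in the scene view. All fall inside the band, slightly short of the middle, so I add 0.5 mm.

Request:
jog_arm --deltas '[[[0, 0, 0.5, 0, 0, 0, 20], [0, 0, 0, 0, 0, 0, 20], [0, 0, 0, 0, 0, 0, 20], [0, 0, 0, 0, 0, 0, 20], [0, 0, 0, 0, 0, 0, 20]]]'

```text
time: 10.15
tool_pos: [0.5193, -0.1417, 0.0482]
eef_rot: [[-0.921, 0.389, 0.0], [0.389, 0.921, -0.0], [-0.0, -0.0, -1.0]]
force: [-1.6, 1.0, 9.1]
opening: 0.321
finger_force: 45.0
```

Run:
```python
from h import *
import pickle
F=[];Z=[];W=[];S=[]
for i in range(4):
    W.append(capture('wrist')[:,:,::-1].astype(float));S.append(capture('scene')[:,:,::-1].astype(float));o=get_obs();F.append(o['force']);Z.append(o['tool_pos'])
print('F',np.mean(F,0),'tcp',np.mean(Z,0),o['eef_rot'][:,2],o['finger_force'],o['opening'],o['time'])
w=np.mean(W,0);s=np.mean(S,0)
# pointer cross-bar width, subpixel (redness profile across the bar)
def bar(im):
    red=(im[...,2]-im[...,:2].max(2)).clip(0)[110:150,325:385]
    rows=np.where((red>30).sum(1)>20)[0]; p=red[rows[0]:rows[-1]+1].mean(0);h=np.median(p[p>40])/2
    i=np.where(p>h)[0];a,b=i[0],i[-1]
    l=a-(p[a]-h)/(p[a]-p[a-1]);r=b+(p[b]-h)/(p[b]-p[b+1]);return l+325,r+325,r-l,rows.mean()+110
o3=pickle.load(open('o3.pkl','rb'));w3=cv2.imread('pics/w3.png').astype(float)
b3=bar(w3);b6=bar(w);print(b3,b6)
def dep(o,r,z):
    c=cam('wrist',o);P=onplane(c,350,r,z);return (c[4].T@(P-c[3]))[2]
d3=dep(o3,b3[3],.036)
for z in(.036,.033,.030,.027,.024):print(z,'predicted width',b3[2]*d3/dep(o,b6[3],z),'right-left mean ratio')
u,v=393,170
r=s[v-6:v+6,u-12:u];g=r[...,2]-r[...,:2].max(2)-25;g=g.clip(0);yy=np.mgrid[v-6:v+6,0:12][0];print('scene red row',(g*yy).sum()/g.sum())
# barrel band/grey end in hand, vs start of hold
gr=w.mean(2);p=gr[140:175,312:332].mean(1);print([int(x) for x in p]);print([int(x) for x in gr[255:270,312:332].mean(1)])
```

```text
F [-1.3977  0.3448  8.9763] tcp [ 0.5193 -0.1417  0.0483] [ 0.0005 -0.0002 -1.    ] 45.00227451324463 0.3188492022211028 10.55
(np.float64(336.962962962963), np.float64(361.32876712328766), np.float64(24.365804160324707), np.float64(128.0)) (np.float64(339.41995841995845), np.float64(366.80372492836676), np.float64(27.383766508408343), np.float64(130.5))
0.036 predicted width 28.71105200358755 right-left mean ratio
0.033 predicted width 28.24799616610205 right-left mean ratio
0.03 predicted width 27.7996397127278 right-left mean ratio
0.027 predicted width 27.36529364680229 right-left mean ratio
0.024 predicted width 26.94431136921783 right-left mean ratio
scene red row 170.74257425742573
[60, 60, 61, 59, 59, 59, 58, 85, 97, 132, 143, 133, 74, 57, 58, 58, 57, 58, 58, 78, 85, 78, 37, 28, 29, 29, 29, 29, 28, 29, 29, 28, 27, 29, 28]
[24, 23, 23, 23, 23, 38, 99, 114, 108, 52, 25, 59, 110, 115, 86]
```

The pointer's scene shift now gives 6.1 mm down, with a 9.0 N push and 5.8 mm by geometry. The barrel is level and hasn't slipped in the grip, and the sideways load is about 0.2 N. I'm handing it in.

```bash
python3 -c "
from plant import *
print(finish_job())"
```

```text
the job is handed in; nothing more can be done
None
```

The barrel is seated level and centred in the cradle, lens end towards the target plate, and held pressed about 6 mm down (9 N) at the green band, well short of the stop; I handed the job in after about 10.6 s on the robot's clock, and no verdict came back.

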